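Pin the pull bar to the spring slide and hold the spring at the mark

ROBOT

A 6-joint arm with a two-finger parallel gripper is mounted at the origin on a cart in front of the work surface, level with it; the furniture and walls round the work are solid. World frame = base frame: x ahead of the robot, y to its left, z up, the work surface at z = 0. Lengths are in mm, angles in degrees, forces in N, time in s.
With the tool pointing down it reaches from about 300 to 850 mm from the base axis. Payload 4.2 kg.
Tool frame: the origin (TCP) lies midway between the tips of the shut fingers; the grasp point (between the pads) lies 19 mm behind it; z points along the fingers, y is the line along which they close (so a half turn about z gives the same grasp; the last joint's range is limited). The gripper opens to 91 mm and grips with 3 to 60 N. Pads are 32 mm wide; open, the fingers measure 118 mm over their backs; the gripper's body (76 mm by 178 mm) begins 60 mm behind the grasp point.
Start: joints at [-64.744, 18.312, 89.639, -0, 72.044, -1.146], TCP at [255.688, -515.041, 213.976] pointing down, gripper open.
Joint ranges: [-177.97, 177.97], [-48.28, 115.42], [12.27, 149.76], [-77.06, 257.06], [2.81, 150.46], [-146.56, 146.56]. Speed limits (degrees/s): [147.25, 147.25, 180, 180, 180, 180].

INTERFACE

Orientations are given as [roll, pitch, yaw] about the fixed x, y, z axes, in that order (R = Rz(yaw) Ry(pitch) Rx(roll)).
In Python, from workcell import state, grab_frame, camera_model, job_done gives the robot as it stands.
- The arm moves only by the tool jog_arm, called after "Request:" as a command line: name --argument value ..., lists and objects as JSON in quotes. Schema: {"type":"object","properties":{"deltas":{"type":"array","items":{"type":"object","properties":{"x":{"type":"number"},"y":{"type":"number"},"z":{"type":"number"},"rx":{"type":"number"},"ry":{"type":"number"},"rz":{"type":"number"}},"additionalProperties":false},"minItems":1,"maxItems":8},"aperture":{"type":"number"},"grip_force":{"type":"number"},"only":{"type":"string"},"quiet":{"type":"boolean"},"lines":{"type":"string"}},"required":["deltas"],"additionalProperties":false}. deltas is a list of rows, 1 to 8 of them, each an object with the fields x, y, z (the shift in shares of the most that a row can go, 1 being 50 mm), rx, ry, rz (a rotation vector in a scale on which 1.0 is 360 degrees); a field left out counts as zero; each row shifts and turns the commanded pose from where the row before left it, along the tool's axes as they then stand; what a row does not reach is not made up. A row lasts 1/10 s, in which the tool goes at most 50 mm and 8.59 degrees, less where a joint would pass 70% of its speed; a pose out of reach is approached as far as the arm can. aperture is the finger opening in mm, set as the call begins (left out keeps the last). The fingers move at their own pace and stop on an object; grip_force is the grip in N (left out, the last holds). Time passes only in rows, so rows that do not move let the fingers close. The tool returns the time, the measured TCP pose, the force, the opening and the grip force at its end. only (a regular expression) keeps the lines of the reply that match it, lines (a string "A,B") keeps lines A to B, and quiet returns only ok. A shift or turn number past 1, either way, is cut back to 1. Input that does not fit is refused with a message, and nothing moves.
- state(): the state, without advancing time (a new reading comes with each control period).
- grab_frame(name): name is "scene" or "top" or "wrist"; returns the picture (384x512x3 uint8, blue, green, red); there is no depth.
- camera_model(name): a dict with "fx", "fy", "cx", "cy" (pixels), "T" (4x4, takes a point from camera to world coordinates). Camera axes: x right, y up, looking along -z (the intrinsics and any distortion apply to the point x, -y, -z); pixel columns grow to the right and rows downward; lengths in mm; the calibration is good to about 2 mm. The wrist camera is an equidistant fisheye: a pixel r from the principal point sees the ray r / f radians off the axis. A picture is of the moment at which its call begins: read the wrist's pose just before it. camera_model takes no time and is no camera call; for the wrist camera it gives the pose at the moment of the call.
- job_done(): hands the job in; it is judged then, once.
The state is a dict: "time_s": time; "qpos": joint angles; "qvel": joint speeds; "effort": joint torques, N m; "ee_pos": TCP position; "ee_rot": TCP orientation; "force": force on the tool from outside, world axes, zero at the start; "torque": the same for the moment, N m; "gripper_width": finger opening in mm; "gripper_force": force on a finger pad.
Only numpy, scipy, OpenCV 4.12 (cv2) and the standard library are available. Lean on these libraries where they do the work, as an engineer would, in place of code of your own. Each camera call takes 0.05 s, during which the arm holds its last target. There are 200 camera calls.

TASK

On the bench spring tester, take the yellow-headed pin out of the wooden block and push it fully home through the aligned holes of the pull bar's fork and the spring slide, then draw the orange handle out until the slide's black pointer stands on the red rider of the scale, and finish while still holding the handle there against the spring, so that the spring can be measured. Do not pull the spring well past the rider, do not shift the rider, and leave the tape measure, pencil and black spring clamp where they are.

Things in the scene. Friction and masses are not known exactly. Their poses are not given: they have to be found in the camera images.
- tester: Spring tester fixed to the bench: blue base 400 x 110 x 8 mm, x -190 to 210, y -50 to 60 mm; steel spring barrel (top 47 mm over the bench) at the +x end, orange handle at the -x end, white scale on the +y side (top 28 mm over the bench). Origin on the bench straight below the pin holes; z up; -x is the direction in which the handle is pulled.
- pull_bar: Aluminium bar with fork (36 x 34 mm) and orange handle. Slides 0 to 110 mm in the tester's -x, no spring, 1 N friction; starts home. Origin: mouth of the fork's pin hole on its top face, 38 mm over the bench; axes as the tester's. 13 mm vertical holes through upper fork plate, slide's tongue and lower plate, in line at the start, 28 mm deep in all, open below.
- handle (a point): Centre of the orange cross handle of the pull bar: block 18 mm along the tester's x, 70 mm along its y, 26 mm high, on a 16 mm round stem; 100 mm from the pin holes in the tester's -x, centre 83 mm over the bench. Can be pinched from above, fingers closing along the tester's x.
- spring_slide: Steel slide whose tongue lies in the fork. A spring draws it home (tester's +x): 3 N at home, 12 N at 75 mm; range 0 to 100 mm in the tester's -x. It follows the handle only when the pin joins them (up to about 4 mm play) and springs back if let go. Origin on the pin hole's axis at the tongue's top, 28 mm over the bench; axes as the tester's.
- pointer (a point): Tip of the black pointer (2 mm wide) fixed to the spring slide, just above the scale, 34 mm over the bench; at home 35 mm from the holes in the tester's +x.
- mark (a point): Middle of the red rider on the scale (10 mm wide along the tester's x), at the pointer's height; 40 to 75 mm from the pointer's home in the tester's -x; axes as the tester's. The pointer is on the rider when their x in the tester's frame agree to within half its width (5 mm). Held by friction (8 N); leave it.
- pin_block: Fixed wooden block 60 x 60 x 45 mm with a vertical hole 13 mm in diameter and 40 mm deep in the middle of its top, in which the pin stands at the start. Origin under its centre, on the bench.
- pin: Loose 80 g steel pin, upright in the block. Shank 10 mm thick, 32 mm long, the last 5 mm tapered to 6 mm; collar 22 mm across, 4 mm high; round yellow grip 18 mm across, 4 to 34 mm above the shoulder. Origin: centre of the shoulder (collar's underside), z up. Fully home, the shoulder lies on the fork's top face, at the origin of pull_bar.
- tape_measure: Yellow tape measure, 35 x 70 x 66 mm, standing loose on the bench behind the tester (its -y side); origin under its centre. Leave it.
- pencil: Red pencil, 148 mm long, lying loose on the bench on the scale side of the tester; origin under its centre. Leave it.
- spring_clamp: Small black spring clamp, 55 x 90 x 17 mm, lying loose near the wooden block; origin under its centre. Leave it.

How it is judged (in metres and radians):
On the way:
1. the pin is fully home through fork and tongue (horizontal distance between pin and pull_bar below 0.004 m and z of pin in the frame of pull_bar between -0.004 and 0.004 m and angle between pin's own z axis and vertical below 0.15 rad), for 0.2 s.
At the end, for the whole second after the job is handed in: For the last second: pointer still and within 5 mm of the rider's middle; pin home (shoulder within 6 mm of the fork's top, 5 mm of the hole's axis) and carrying the spring's pull (over 2 N); fingers hold the pull bar (over 3 N); arm touches neither slide nor pin (x of pointer in the frame of mark between -0.005 and 0.005 m and linear speed of spring_slide below 0.01 m/s and horizontal distance between pin and pull_bar below 0.005 m and z of pin in the frame of pull_bar below 0.006 m and contact force between spring_slide and pin above 2 N and contact force between the fingers and pull_bar above 3 N and contact force between the arm and spring_slide below 1 N and contact force between the arm and pin below 1 N); the arm keeps its last pose, push and grip.
It fails at once if the spring is pulled more than 15 mm past the rider's middle (x of pointer in the frame of mark below -0.015 m).
It fails at once if the red rider is shifted by more than 6 mm (distance of mark from where it was at the start of the episode above 0.006 m).
It fails at once if the tape measure, pencil or spring clamp is moved by more than 30 mm (distance of any of tape_measure, pencil, spring_clamp from where it was at the start of the episode above 0.03 m).
It also fails if it takes over 64 s, if anything falls off the work surface, if the arm or the gripper's body presses on something with over 40 N, if the wrist force passes 120 N, or if a joint passes its speed limit or range.

## Working session

There is one attempt and no reset: what is moved stays moved. The work goes in short steps, Python scripts to look and compute and a tool call to move; the robot and the scene stay as the last step left them, time stands still between calls to the robot, and variables do not carry over. Pictures are saved under pics/ and viewed, at most 10 in all, crops included, and the job is handed in when it is done.

```bash
mkdir -p pics; ls
```

Run:
```python
from workcell import *
import cv2, numpy as np
s=state();print(s)
a=grab_frame("scene");b=grab_frame("top")
cv2.imwrite("pics/scene0.png",a);cv2.imwrite("pics/top0.png",b)
for n in("scene","top","wrist"):
  m=camera_model(n);print(n,{k:(np.round(v,3).tolist() if k=="T" else v) for k,v in m.items()})
```

```text
pics
{'time_s': 0.0, 'qpos': array([-6.47442712e+01,  1.83544004e+01,  8.97079858e+01, -1.28028744e-03,
        7.20422333e+01, -1.14598919e+00]), 'qvel': array([ 0.00100041,  0.00766894, -0.03799868, -0.03530336,  0.00812926,
       -0.03870923]), 'effort': array([-7.31764594e-04, -4.12457299e+01, -2.31970918e+01,  7.24018039e-02,
        4.55856230e-02, -1.57413178e-04]), 'ee_pos': array([ 255.45790165, -514.57103717,  213.08190736]), 'ee_rot': array([-1.79895377e+02, -8.75431359e-04,  2.64021130e+01]), 'force': array([ 0.08730771, -0.05090002, -1.21868455]), 'torque': array([-0.00702167,  0.02900376,  0.0374269 ]), 'gripper_force': 0.0, 'gripper_width': 91.31622076986395}
scene {'fx': 385.81424128427733, 'fy': 385.81424128427733, 'cx': 261.2926772653377, 'cy': 186.89273658130287, 'T': [[-0.821, 0.441, -0.363, 211.895], [-0.571, -0.621, 0.537, 431.003], [0.011, 0.649, 0.761, 823.815], [0.0, 0.0, 0.0, 1.0]]}
top {'fx': 351.79958615761996, 'fy': 351.79958615761996, 'cx': 257.9347778761383, 'cy': 190.67542932330278, 'T': [[-0.021, 0.983, -0.18, 368.617], [-1.0, -0.023, -0.005, -111.121], [-0.009, 0.18, 0.984, 1068.405], [0.0, 0.0, 0.0, 1.0]]}
wrist {'fx': 297.3186396354542, 'fy': 297.3186396354542, 'cx': 250.27058071707958, 'cy': 189.2055653717486, 'T': [[0.444, 0.869, 0.217, 317.257], [-0.896, 0.431, 0.107, -485.065], [-0.0, -0.243, 0.97, 384.373], [0.0, 0.0, 0.0, 1.0]]}
```

View pics/scene0.png

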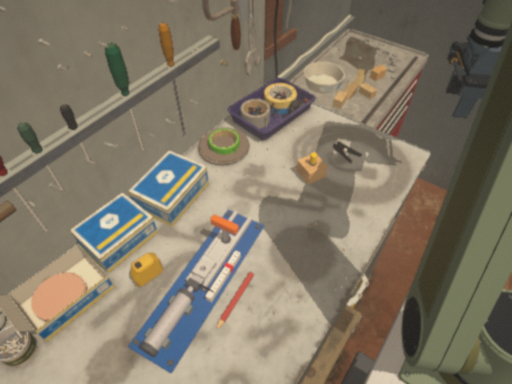

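View pics/top0.png

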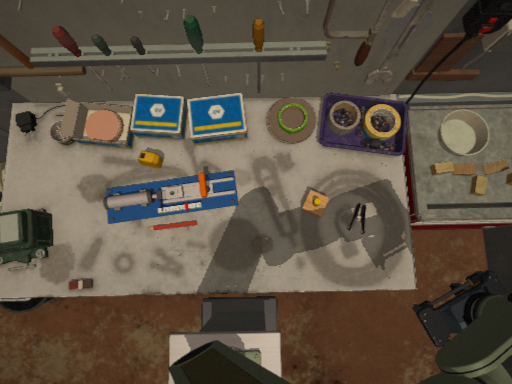

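The scene and top views show the tester along the world y axis. In the top view the barrel is at (130,198), the handle at (203,183), the rider near (180,208), the pin in its block at (317,202), the clamp at (357,217), the pencil at (174,225) and the tape at (150,158).

Create h.py:
```python
import cv2, numpy as np
from workcell import *
def ray(m,u,v,fish=False):
    x=(u-m["cx"])/m["fx"];y=(v-m["cy"])/m["fy"]
    if fish:
        r=np.hypot(x,y);d=np.array([x/r*np.sin(r),-y/r*np.sin(r),-np.cos(r)]) if r>1e-9 else np.array([0,0,-1.])
    else: d=np.array([x,-y,-1.])
    T=np.array(m["T"]);d=T[:3,:3]@d
    return T[:3,3],d/np.linalg.norm(d)
def plane(m,p,z,fish=False):
    o,d=ray(m,*p,fish);return o+d*(z-o[2])/d[2]
def tri(rs):
    A=np.zeros((3,3));b=np.zeros(3)
    for o,d in rs:
        P=np.eye(3)-np.outer(d,d);A+=P;b+=P@o
    x=np.linalg.solve(A,b)
    return x,[float(np.linalg.norm((np.eye(3)-np.outer(d,d))@(x-o))) for o,d in rs]
def proj(m,p,fish=False):
    T=np.array(m["T"]);c=T[:3,:3].T@(np.array(p,float)-T[:3,3]);x,y,z=c[0],-c[1],-c[2]
    if fish:
        h=np.hypot(x,y);t=np.arctan2(h,z);k=t/h if h>1e-9 else 1/z
        return m["cx"]+m["fx"]*x*k,m["cy"]+m["fy"]*y*k
    return m["cx"]+m["fx"]*x/z,m["cy"]+m["fy"]*y/z
R=dict(yellow=((20,130,120),(33,255,255)),orange=((4,170,130),(16,255,255)),blue=((100,120,50),(125,255,255)),wood=((10,70,110),(22,200,255)),red=((170,130,90),(180,255,255)),red2=((0,150,90),(4,255,255)))
def blobs(im,col,box=None,amin=6):
    h=cv2.cvtColor(im,cv2.COLOR_BGR2HSV)
    k=cv2.inRange(h,*R[col])
    if col=="red": k|=cv2.inRange(h,*R["red2"])
    if box: z=np.zeros_like(k);x0,y0,x1,y1=box;z[y0:y1,x0:x1]=k[y0:y1,x0:x1];k=z
    n,l,s,c=cv2.connectedComponentsWithStats(k)
    out=[]
    for i in range(1,n):
        if s[i,4]>=amin:
            pts=np.argwhere(l==i)[:,::-1].astype(np.float32)
            out.append((int(s[i,4]),c[i].round(1).tolist(),cv2.minAreaRect(pts)))
    return sorted(out,key=lambda t:-t[0])
```

Run:
```python
from h import *
S=cv2.imread("pics/scene0.png");T=cv2.imread("pics/top0.png")
for c,bs,bt in (("yellow",(295,145,330,190),(295,180,340,220)),("orange",(200,200,250,245),(190,165,215,205)),("red",(205,240,260,330),(150,195,205,235)),("blue",(125,200,270,370),(100,165,245,225)),("wood",(295,145,330,190),(295,180,340,220))):
  for n,I,b in(("scene",S,bs),("top",T,bt)):
    print(c,n,[(a,p,np.round(cv2.boxPoints(r),1).tolist()) for a,p,r in blobs(I,c,b)[:4]])
W=grab_frame("wrist");cv2.imwrite("pics/w0.png",W)
ms,mt=camera_model("scene"),camera_model("top")
for c,bs,bt in (("yellow",(295,145,330,190),(295,180,340,220)),("orange",(200,200,250,245),(190,165,215,205))):
  a=blobs(S,c,bs)[0][1];b=blobs(T,c,bt)[0][1];print(c,tri([ray(ms,*a),ray(mt,*b)]))
```

```text
yellow scene [(56, [313.2, 157.5], [[311.0, 153.0], [316.0, 153.0], [316.0, 163.0], [311.0, 163.0]])]
yellow top [(37, [316.9, 201.1], [[314.0, 198.0], [320.0, 198.0], [320.0, 204.0], [314.0, 204.0]])]
orange scene [(184, [224.6, 223.4], [[210.39999389648438, 220.1999969482422], [213.60000610351562, 213.8000030517578], [238.39999389648438, 226.1999969482422], [235.1999969482422, 232.60000610351562]])]
orange top [(141, [202.2, 184.3], [[197.8000030517578, 173.1999969482422], [203.6999969482422, 172.39999389648438], [206.8000030517578, 195.8000030517578], [200.89999389648438, 196.60000610351562]])]
red scene [(177, [236.2, 297.1], [[220.89999389648438, 317.29998779296875], [249.60000610351562, 273.1000061035156], [252.8000030517578, 275.20001220703125], [224.10000610351562, 319.3999938964844]]), (22, [228.8, 265.9], [[224.8000030517578, 264.29998779296875], [226.3000030517578, 262.20001220703125], [233.1999969482422, 267.3999938964844], [231.60000610351562, 269.5]])]
red top [(146, [175.4, 224.8], [[154.60000610351562, 225.60000610351562], [194.89999389648438, 220.5], [195.39999389648
[... 1283 characters left out ...]
, 174.1999969482422], [232.8000030517578, 170.5], [233.60000610351562, 176.1999969482422], [206.3000030517578, 179.89999389648438]])]
wood scene [(738, [311.3, 167.8], [[291.29998779296875, 162.10000610351562], [317.79998779296875, 147.8000030517578], [331.6000061035156, 173.5], [305.1000061035156, 187.6999969482422]])]
wood top [(389, [315.3, 202.3], [[301.20001220703125, 207.6999969482422], [310.0, 188.3000030517578], [329.79998779296875, 197.3000030517578], [321.0, 216.6999969482422]])]
yellow (array([ 517.61538177, -274.58326511,   66.21079934]), [0.1643375340598523, 0.16433753405973897])
orange (array([569.54808582,  52.18220753,  88.27055458]), [0.6542970581223729, 0.6542970581221125])
```

View pics/w0.png

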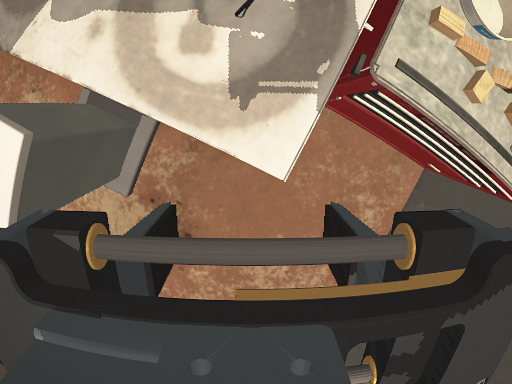

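The wrist view shows only the bench corner and the clamp's edge. The triangulated points match the text: the pin grip is at (518,-275,66) and the handle at (570,52,88). I'll move near the pin to look closer.

The rows are not in the units I measure in: shifts go in shares of 50 mm and turns go in shares of 360 degrees. I convert before sending: 41 mm is 0.82, 40 mm is 0.8.

Request:
jog_arm --deltas '[{"x": 0.82,"y": -0.34},{"x": 0.82,"y": -0.34},{"x": 0.82,"y": -0.34},{"x": 0.82,"y": -0.34},{"x": 0.82,"y": -0.34},{"x": 0.8,"y": -0.32},{"x": 0.8,"y": -0.32}]' --aperture 91

```text
time_s: 0.85
ee_pos: [459.8, -281.9, 213.8]
ee_rot: [-180.0, 0.0, 26.4]
force: [0.5, -1.1, -0.5]
gripper_width: 90.9
gripper_force: 0.0
```

Request:
jog_arm --deltas '[{"rz": 0.0167},{"rz": 0.0167},{"rz": 0.0167},{},{}]'

```text
time_s: 1.35
ee_pos: [458.8, -283.4, 213.7]
ee_rot: [-180.0, 0.0, 8.5]
force: [-0.8, 0.3, -0.4]
gripper_width: 91.0
gripper_force: 0.0
```

Run:
```python
from h import *
mt=camera_model("top");ms=camera_model("scene")
T=cv2.imread("pics/top0.png")
for p,q in(((108.5,223.1),(237.6,204.3)),):
  a,b=plane(mt,p,8),plane(mt,q,8);print(a,b,np.degrees(np.arctan2(*(a-b)[1::-1])),np.linalg.norm(a-b))
print("red",tri([ray(ms,228.8,265.9),ray(mt,186.4,206.2)]))
m=camera_model("wrist");print(state()["ee_pos"],state()["ee_rot"])
W=grab_frame("wrist");cv2.imwrite("pics/w1.png",W)
print(blobs(W,"yellow",None,30)[:3])
```

```text
[473.4392884  348.83104318   8.        ] [522.04897863 -42.52507377   8.        ] 97.0803505651843 394.36342662731
red (array([516.5133908 , 109.10912625,  28.20461738]), [0.3525151977484043, 0.352515197748313])
[ 458.79742122 -283.4337258   213.74732482] [-1.79984068e+02  2.00711756e-02  8.52481029e+00]
[(161, [248.9, 124.5], ((249.0, 126.0), (16.0, 16.0), 90.0))]
```

View pics/w1.png

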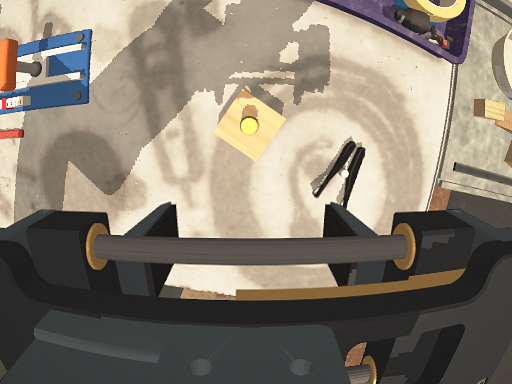

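The wrist view shows the pin's yellow head at (249,125) on the block, the clamp at (345,170) and the tester at the left edge.

Run:
```python
from h import *
ms,mt,mw=[camera_model(n) for n in("scene","top","wrist")]
w=(248.9,124.5)
print(tri([ray(mw,*w,True),ray(mt,316.9,201.1)]),tri([ray(mw,*w,True),ray(ms,313.2,157.5)]))
for z in(66,72,79):print(z,plane(mw,w,z,True),plane(mt,(316.9,201.1),z),plane(ms,(313.2,157.5),z))
W=cv2.imread("pics/w1.png")
for b in blobs(W,"wood",(200,80,300,170),100):print(b[1],[plane(mw,p,45,True).round(1).tolist() for p in cv2.boxPoints(b[2])])
print(state()["ee_pos"])
```

```text
(array([ 517.89656604, -274.29367324,   66.53320572]), [0.2544616347013983, 0.25446163470136396]) (array([ 517.71794927, -274.26740033,   66.40815765]), [0.38290964882959017, 0.382909648829608])
66 [ 518.05438687 -274.1069039    66.        ] [ 517.8043219  -274.56857509   66.        ] [ 517.53908549 -274.81734375   66.        ]
72 [ 518.21911052 -274.10240725   72.        ] [ 516.91134685 -273.59024052   72.        ] [ 515.11915037 -269.22900978   72.        ]
79 [ 518.4112881  -274.09716117   79.        ] [ 515.86954263 -272.44885019   79.        ] [ 512.29589273 -262.70928682   79.        ]
[246.5, 123.8] [[506.3, -234.0, 45.0], [562.5, -262.4, 45.0], [535.2, -316.7, 45.0], [478.1, -288.8, 45.0]]
[ 458.79255881 -283.52274342  213.79853859]
```

Scaled: 40 mm is 0.8, 35 mm is 0.7.

Request:
jog_arm --deltas '[{"x": 0.6,"z": 0.2},{"x": 0.6,"z": 0.4},{"z": 0.8},{"z": 0.8},{"z": 0.7},{"z": 0.32},{},{}]' --aperture 91

```text
time_s: 2.2
ee_pos: [518.7, -275.1, 53.4]
ee_rot: [180.0, -0.0, 8.4]
force: [1.0, 0.3, -0.0]
gripper_width: 91.1
gripper_force: 0.0
```

Request:
jog_arm --deltas '[{},{},{},{},{},{},{},{}]' --aperture 0 --grip_force 25

```text
time_s: 3.0
ee_pos: [518.3, -274.7, 52.9]
ee_rot: [180.0, 0.0, 8.4]
force: [-0.1, -0.1, -0.2]
gripper_width: 29.7
gripper_force: 0.0
```

Request:
jog_arm --deltas '[{},{},{},{}]'

```text
time_s: 3.4
ee_pos: [518.2, -274.6, 52.9]
ee_rot: [-180.0, 0.0, 8.4]
force: [-0.4, 1.1, 0.2]
gripper_width: 17.3
gripper_force: 25.0
```

Request:
jog_arm --deltas '[{"z": -0.2},{"z": -0.6},{"z": -0.8},{"z": -0.8},{},{}]'

```text
time_s: 4.0
ee_pos: [518.6, -275.0, 174.3]
ee_rot: [179.9, -0.1, 8.4]
force: [-0.5, 0.1, -1.7]
gripper_width: 17.6
gripper_force: 25.0
```

Scaled: -45 mm is -0.9, -30 mm is -0.6.

Request:
jog_arm --deltas '[{"x": 0.04,"y": -0.6},{"x": 0.04,"y": -0.9},{"x": 0.06,"y": -0.9},{"x": 0.06,"y": -0.9},{"x": 0.06,"y": -0.9},{"x": 0.06,"y": -0.9},{"x": 0.06,"y": -0.9},{"x": 0.06,"y": -0.9}]'

```text
time_s: 4.8
ee_pos: [488.0, 71.3, 171.4]
ee_rot: [180.0, 0.2, 8.4]
force: [0.5, -0.3, 0.4]
gripper_width: 17.5
gripper_force: 25.0
```

Request:
jog_arm --deltas '[{"x": 0.04,"y": -0.8},{"x": 0.02,"y": -0.64},{},{},{}]'

```text
time_s: 5.3
ee_pos: [481.6, 140.4, 172.1]
ee_rot: [180.0, 0.1, 8.4]
force: [-0.7, -0.4, -1.2]
gripper_width: 17.2
gripper_force: 25.0
```

Run:
```python
from h import *
m=camera_model("wrist");print(state()["ee_pos"],state()["ee_rot"])
W=grab_frame("wrist");cv2.imwrite("pics/w2.png",W);import json;m["T"]=np.array(m["T"]).tolist();json.dump(m,open("w2.json","w"))
cv2.imwrite("pics/w2b.png",cv2.resize(W[0:290],None,fx=1.56,fy=1.56,interpolation=cv2.INTER_CUBIC))
```

```text
[481.63811042 140.3997641  172.10726146] [1.79951964e+02 1.10753296e-01 8.36022028e+00]
```

View pics/w2b.png

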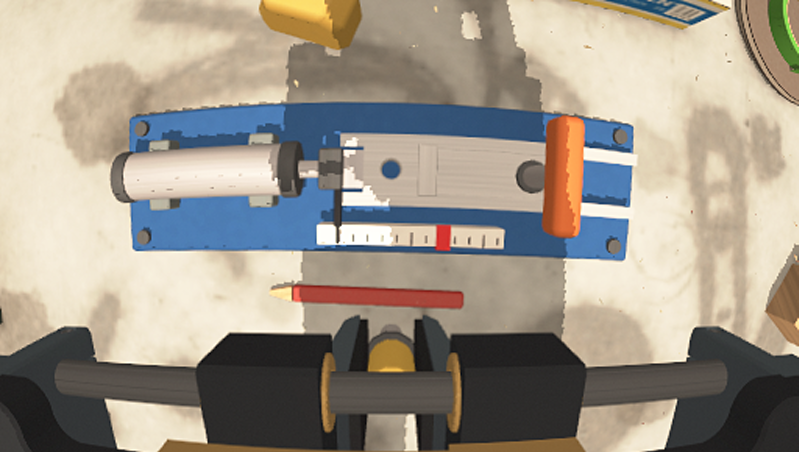

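The view shows the hole at full-frame (251,108), the pointer at about (217,153), the rider at (284,152) and the handle at (361,113). The pin is held between the fingers. I'll take a second wrist view to get heights.

Scaled: -20 mm is -0.4, -15 mm is -0.3.

Request:
jog_arm --deltas '[{"x": 0.4,"y": -0.4},{"x": 0.4,"y": -0.3},{},{},{}]'

```text
time_s: 5.85
ee_pos: [515.9, 180.7, 172.7]
ee_rot: [180.0, 0.1, 8.3]
force: [0.4, 0.7, -1.3]
gripper_width: 17.4
gripper_force: 25.0
```

Add to h.py:
```python
def hole(W,guess):
    h=cv2.cvtColor(W,cv2.COLOR_BGR2HSV);k=cv2.inRange(h,(90,90,20),(130,255,255))
    n,l,s,c=cv2.connectedComponentsWithStats(k)
    return min(((np.hypot(*(c[i]-guess)),c[i].tolist(),s[i].tolist()) for i in range(1,n) if 25<s[i,4]<600))
```

Run:
```python
from h import *
import json
m1=json.load(open("w2.json"));W1=cv2.imread("pics/w2.png")
m2=camera_model("wrist");print(state()["ee_pos"],state()["ee_rot"]);W2=grab_frame("wrist");cv2.imwrite("pics/w3.png",W2)
m2["T"]=np.array(m2["T"]).tolist();json.dump(m2,open("w3.json","w"))
g=plane(m1,(250.6,108.3),38,True);h1=hole(W1,(250.6,108.3));h2=hole(W2,proj(m2,g,True));print(h1,h2)
print("hole",tri([ray(m1,*h1[1],True),ray(m2,*h2[1],True)]),[plane(m,h[1],38,True) for m,h in((m1,h1),(m2,h2))])
for m,W in((m1,W1),(m2,W2)):
  for c,z,p in(("orange",96,(570,52,83)),("red",34,(516,109,31))):
    u,v=map(int,proj(m,p,True));bb=(max(u-45,0),max(v-60,0),u+45,v+60)
    for b in blobs(W,c,bb,20)[:2]:
      q=[plane(m,x,z,True).round(1).tolist() for x in cv2.boxPoints(b[2])];print(c,b[0],b[1],plane(m,b[1],z,True),q)
def rb(m,W,c,p):
    u,v=map(int,proj(m,p,True));return [b for b in blobs(W,c,(max(u-45,0),max(v-60,0),u+45,v+60),20)]
a=rb(m1,W1,"orange",(570,52,83))[0][1];b=rb(m2,W2,"orange",(570,52,83))[0][1];print("handle",tri([ray(m1,*a,True),ray(m2,*b,True)]))
# base edge corners, blue
for m,W in((m1,W1),(m2,W2)):
  h=cv2.cvtColor(W,cv2.COLOR_BGR2HSV);k=cv2.inRange(h,(100,120,50),(125,255,255));k[200:]=0
  pts=np.argwhere(k>0)[:,::-1]
  P=np.array([plane(m,p,8,True)[:2] for p in pts]);P=P[(P[:,0]>430)&(P[:,0]<650)&(P[:,1]>-80)&(P[:,1]<380)].astype(np.float32)
  r=cv2.minAreaRect(P);print("base",r)
```

```text
[515.92915449 180.65502089 172.65620901] [1.79966147e+02 7.54341611e-02 8.32733917e+00]
(np.float64(0.5709574752670518), [250.06521739130434, 108.5], [245, 104, 11, 10, 92]) (np.float64(2.5411787362776583), [282.3272727272727, 145.4909090909091], [279, 142, 8, 8, 55])
hole (array([557.91619618, 150.7219105 ,  23.31678341]), [0.04923201004677784, 0.04923201004678815]) [array([557.51398337, 150.72443062,  38.        ]), array([559.15388935, 152.50355374,  38.        ])]
orange 1585 [360.3, 113.2] [568.94359436  56.54411385  96.        ] [[534.7, 62.5, 96.0], [601.2, 71.0, 96.0], [605.8, 48.8, 96.0], [537.9, 39.8, 96.0]]
red 612 [266.8, 190.6] [474.08762563 120.33460648  34.        ] [[465.1, 150.8, 34.0], [476.7, 151.9, 34.0], [483.1, 89.4, 34.0], [471.5, 87.7, 34.0]]
red 149 [283.8, 151.9] [518.06736023 109.17249303  34.        ] [[525.5, 115.5, 34.0], [527.0, 106.1, 34.0], [510.2, 103.3, 34.0], [508.8, 112.8, 34.0]]
orange 1293 [390.8, 154.8] [572.80406813  59.39553396  96.        ] [[535.8, 65.5, 96.0], [602.1, 73.6, 96.0], [605.5, 49.0, 96.0], [537.4, 39.7, 96.0]]
red 130 [313.6, 187.9] [518.67024563 110.32990192  34.        ] [[510.0, 115.1, 34.0], [526.7, 116.3, 34.0], [527.0, 106.1, 34.0], [510.2, 104.8, 34.0]]
handle (array([571.26696788,  46.82089512,  71.38790599]), [0.564034153594619, 0.564034153594413])
base ((551.9037475585938, 159.83071899414062), (108.4298095703125, 396.519775390625), 7.0544114112854)
base ((552.2555541992188, 160.00357055664062), (107.99699401855469, 396.63818359375), 7.008615970611572)
```

Run:
```python
from h import *
import json
m=json.load(open("w3.json"));W=cv2.imread("pics/w3.png")
c=W[185:265,200:300];cv2.imwrite("pics/w3c.png",cv2.resize(c,None,fx=7,fy=7,interpolation=cv2.INTER_CUBIC))
p=np.array([515.93,180.66,172.66]);y=np.radians(8.33);tx=np.array([np.cos(y),np.sin(y),0])
f=lambda dx,dz:tuple((np.array(proj(m,p+tx*dx+[0,0,dz],True))-[200,185]).dot(7).round(0) if False else ((np.array(proj(m,p+tx*dx+[0,0,dz],True))-[200,185])*7).round(0).tolist())
print("collar front top",f(11,-4),"collar front bottom",f(11,-8),"tip front",f(3,-40),"tip back",f(-3,-40),"grip top front",f(9,26),"grip front bottom",f(9,-4))
```

```text
collar front top (344.0, 182.0) collar front bottom (344.0, 168.0) tip front (345.0, 147.0) tip back (345.0, 201.0) grip top front (343.0, 332.0) grip front bottom (344.0, 204.0)
```

View pics/w3c.png

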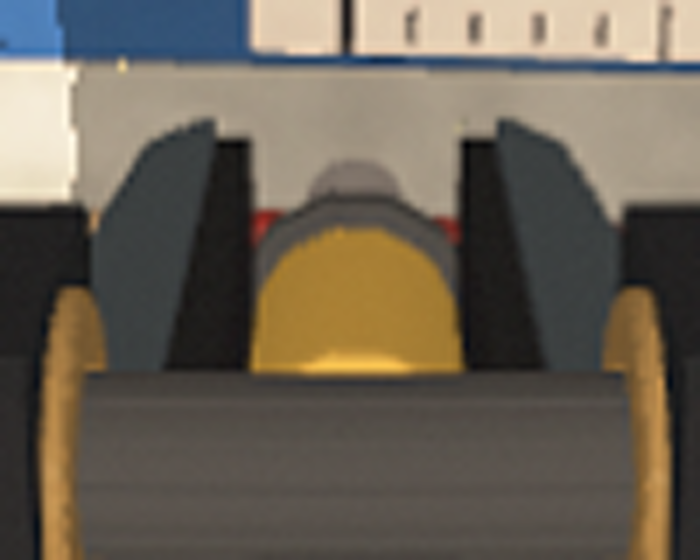

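The crop shows the pin upright in the fingers. The collar edge is about 2 mm short of my prediction in tool x, and the fingers' midline is about 1.3 mm off in tool y. That is camera bias, so I'll aim the pin against the hole in a single close view.

Scaled: 30 mm is 0.6, 20 mm is 0.4, 1.3 degrees / 360 = 0.0036.

Request:
jog_arm --deltas '[{"x": 0.4,"y": 0.36,"z": 0.2},{"x": 0.34,"y": 0.36,"z": 0.4},{"z": 0.6},{"z": 0.3,"rz": 0.0036},{"z": 0.1},{},{},{}]'

```text
time_s: 6.7
ee_pos: [559.1, 151.9, 94.3]
ee_rot: [-180.0, -0.1, 7.1]
force: [-0.2, 0.4, -1.4]
gripper_width: 17.6
gripper_force: 25.0
```

Run:
```python
from h import *
import json
m=camera_model("wrist");p=state()["ee_pos"];print(p,state()["ee_rot"])
W=grab_frame("wrist");cv2.imwrite("pics/w4.png",W)
m["T"]=np.array(m["T"]).tolist();json.dump(m,open("w4.json","w"))
print("hole",proj(m,(557.9,150.7,38),True))
cv2.imwrite("pics/w4c.png",cv2.resize(W[150:250,190:310],None,fx=6,fy=6,interpolation=cv2.INTER_CUBIC))
```

```text
[559.10303325 151.87679451  94.25450945] [-1.79990341e+02 -1.43632921e-01  7.11857405e+00]
hole (np.float64(250.65662897331032), np.float64(205.46556414145368))
```

View pics/w4c.png

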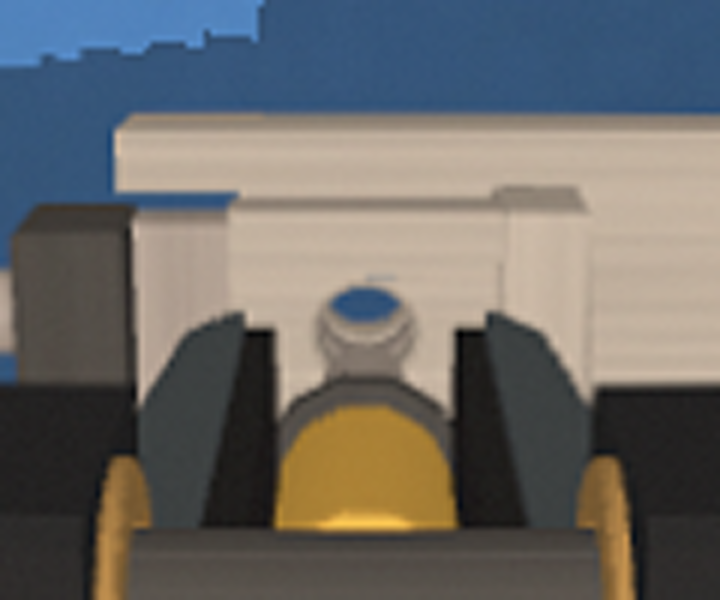

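Run:
```python
from h import *
import json
m=json.load(open("w4.json"))
p=np.array([559.1,151.88,94.25]);y=np.radians(7.12);tx=np.array([np.cos(y),np.sin(y),0])
f=lambda dx,dz:((np.array(proj(m,p+tx*dx+[0,0,dz],True))-[190,150])*6).round(0).tolist()
for d in(0,-1,-2,-3):print(d,"collar bot",f(11+d,-8),"grip bot",f(9+d,-4),"shank5",f(5+d,-35),"tip",f(3+d,-40),f(d-3,-40))
h=np.array([557.9,150.7,38]);g=lambda dx,z:((np.array(proj(m,h+tx*dx+[0,0,z-38],True))-[190,150])*6).round(0).tolist()
print("hole edges",g(6.5,38),g(-6.5,38),"lower",g(6.5,10))
W=cv2.imread("pics/w4.png");print(W[195:216,251].tolist())
```

```text
0 collar bot [355.0, 355.0] grip bot [355.0, 385.0] shank5 [356.0, 334.0] tip [356.0, 338.0] [356.0, 384.0]
-1 collar bot [355.0, 364.0] grip bot [355.0, 394.0] shank5 [356.0, 342.0] tip [356.0, 345.0] [356.0, 391.0]
-2 collar bot [355.0, 373.0] grip bot [355.0, 403.0] shank5 [356.0, 350.0] tip [356.0, 353.0] [356.0, 399.0]
-3 collar bot [355.0, 382.0] grip bot [355.0, 412.0] shank5 [356.0, 358.0] tip [356.0, 361.0] [356.0, 406.0]
hole edges [364.0, 286.0] [364.0, 379.0] lower [363.0, 235.0]
[[159, 174, 188], [147, 155, 163], [134, 145, 156], [119, 90, 65], [119, 82, 49], [119, 83, 52], [118, 82, 51], [119, 81, 47], [119, 98, 89], [112, 128, 142], [121, 136, 150], [137, 153, 168], [120, 133, 146], [106, 116, 127], [107, 118, 130], [110, 119, 132], [104, 114, 126], [83, 89, 98], [56, 61, 64], [70, 76, 83], [75, 81, 87]]
```

Scaled: 6 mm is 0.12, 5 mm is 0.1.

Request:
jog_arm --deltas '[{"x": 0.008,"z": 0.12},{"z": 0.12},{"z": 0.1},{"z": 0.1},{"z": 0.1},{},{}]'

```text
time_s: 7.45
ee_pos: [558.8, 151.7, 65.8]
ee_rot: [180.0, 0.0, 7.1]
force: [-0.2, 0.5, -1.4]
gripper_width: 17.4
gripper_force: 25.0
```

Scaled: 5 mm is 0.1, 4 mm is 0.08.

Request:
jog_arm --deltas '[{"z": 0.1},{"z": 0.1},{"z": 0.08},{"z": 0.04},{},{}]'

```text
time_s: 8.05
ee_pos: [558.9, 151.7, 49.9]
ee_rot: [180.0, -0.0, 7.1]
force: [-0.1, 0.5, -0.9]
gripper_width: 17.5
gripper_force: 25.0
```

Request:
jog_arm --deltas '[{"z": 0.02},{"z": 0.02},{"z": 0.02},{"z": 0.02},{}]'

```text
time_s: 8.55
ee_pos: [559.4, 151.8, 47.6]
ee_rot: [-180.0, -0.1, 7.1]
force: [-0.9, -0.6, 8.4]
gripper_width: 17.5
gripper_force: 25.0
```

Scaled: 1 mm is 0.02.

Request:
jog_arm --deltas '[{"z": 0.02},{"z": 0.02},{},{}]'

```text
time_s: 8.95
ee_pos: [560.2, 152.0, 47.3]
ee_rot: [-180.0, -0.2, 7.1]
force: [-3.4, -2.0, 17.6]
gripper_width: 16.9
gripper_force: 25.0
```

Scaled: -2.5 mm is -0.05.

Request:
jog_arm --deltas '[{"z": -0.05},{},{},{},{}]' --aperture 45

```text
time_s: 9.45
ee_pos: [558.6, 151.7, 45.9]
ee_rot: [180.0, 0.0, 7.1]
force: [-0.5, -0.5, 1.1]
gripper_width: 45.0
gripper_force: 0.0
```

Request:
jog_arm --deltas '[{"z": -0.2},{"z": -0.6},{"z": -0.6},{"x": -0.6,"z": -0.6},{"x": -0.6},{},{}]'

```text
time_s: 10.15
ee_pos: [499.3, 144.4, 147.3]
ee_rot: [-180.0, -0.1, 7.1]
force: [-0.0, 0.2, 0.1]
gripper_width: 44.9
gripper_force: 0.0
```

Run:
```python
from h import *
import json
m=camera_model("wrist");p=state()["ee_pos"];print(p,state()["ee_rot"])
W=grab_frame("wrist");T=grab_frame("scene");cv2.imwrite("pics/w5.png",W);cv2.imwrite("pics/scene5.png",T)
m["T"]=np.array(m["T"]).tolist();json.dump(m,open("w5.json","w"))
ms=camera_model("scene")
u,v=proj(m,(558,151,72),True);b=blobs(W,"yellow",(int(u)-25,int(v)-25,int(u)+25,int(v)+25),20)[0];print(b)
u,v=map(int,proj(ms,(558,151,58)));bs=blobs(T,"yellow",(u-15,v-15,u+15,v+15),10)[0];print(bs)
print(tri([ray(m,*b[1],True),ray(ms,*bs[1])]),plane(m,b[1],72,True))
a=W[60:200,150:370];cv2.imwrite("pics/w5c.png",cv2.resize(a,None,fx=3.6,fy=3.6,interpolation=cv2.INTER_CUBIC))
```

```text
[499.33316627 144.36671462 147.27538103] [-1.79995382e+02 -9.67046980e-02  7.11196990e+00]
(301, [250.0, 127.7], ((249.5, 127.5), (19.0, 19.0), 90.0))Traceback (most recent call last):
  File "<stdin>", line 8, in <module>
IndexError: list index out of range
```

Scaled: 30 mm is 0.6, -25 mm is -0.5.

Request:
jog_arm --deltas '[{"x": -0.5,"y": 0.6},{"x": -0.4,"y": 0.6},{},{},{}]'

```text
time_s: 10.75
ee_pos: [463.3, 79.7, 146.4]
ee_rot: [-180.0, -0.0, 7.1]
force: [0.3, 0.6, -0.8]
gripper_width: 44.9
gripper_force: 0.0
```

Run:
```python
from h import *
import json
m1=json.load(open("w5.json"));W1=cv2.imread("pics/w5.png")
m=camera_model("wrist");W=grab_frame("wrist");cv2.imwrite("pics/w6.png",W);m["T"]=np.array(m["T"]).tolist();json.dump(m,open("w6.json","w"))
bb=[]
for mm,w in((m1,W1),(m,W)):
  u,v=proj(mm,(558,151,72),True);b=blobs(w,"yellow",(int(u)-25,max(int(v)-25,0),int(u)+25,int(v)+25),20)[0];bb.append(b);print(b,plane(mm,b[1],72,True))
print(tri([ray(m1,*bb[0][1],True),ray(m,*bb[1][1],True)]))
cv2.imwrite("pics/w6c.png",cv2.resize(W[0:200,120:400],None,fx=2.8,fy=2.8,interpolation=cv2.INTER_CUBIC))
```

```text
(301, [250.0, 127.7], ((249.5, 127.5), (19.0, 19.0), 90.0)) [558.44050816 151.18418272  72.        ]
(366, [180.4, 79.5], ((180.77999877929688, 79.96000671386719), (25.200002670288086, 18.600000381469727), 36.869895935058594)) [556.57247393 148.90421599  72.        ]
(array([557.84210952, 151.26625689,  61.98097096]), [0.27384265624766146, 0.2738426562477234])
```

View pics/w6c.png

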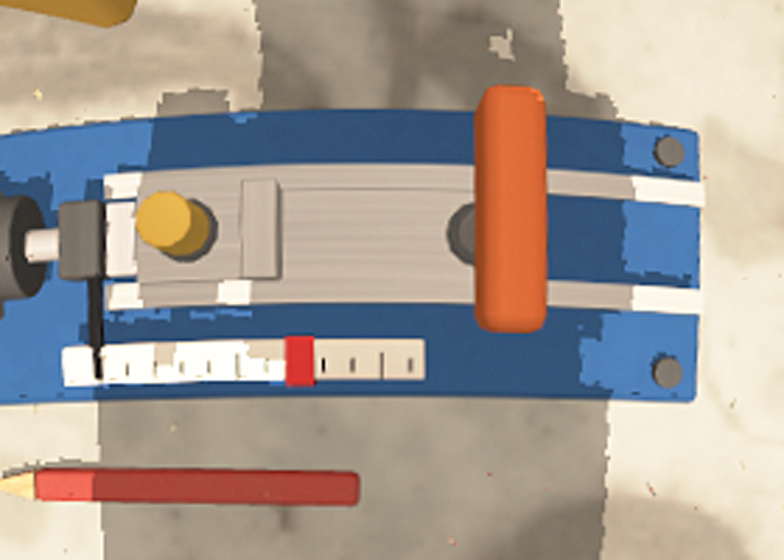

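The pin's collar sits flush on the fork, at crop (180,225). The pointer is at its home position (98,375), the rider at (300,361) and the handle at (511,208). Next I'll grasp the handle.

Scaled: 35 mm is 0.7, 33 mm is 0.66.

Request:
jog_arm --deltas '[{"x": 0.7,"y": 0.28},{"x": 0.7,"y": 0.28},{"x": 0.66,"y": 0.26},{"z": 0.4},{"z": 0.6},{"z": 0.64},{},{}]' --aperture 70

```text
time_s: 11.6
ee_pos: [569.8, 51.9, 64.4]
ee_rot: [-180.0, 0.0, 7.1]
force: [0.4, 0.9, 1.2]
gripper_width: 69.9
gripper_force: 0.0
```

Request:
jog_arm --deltas '[{},{},{},{},{},{},{},{}]' --aperture 0 --grip_force 45

```text
time_s: 12.4
ee_pos: [569.3, 51.3, 64.5]
ee_rot: [-180.0, 0.0, 7.1]
force: [0.3, -0.5, 0.7]
gripper_width: 18.1
gripper_force: 45.0
```

Run:
```python
from h import *
import json
m=json.load(open("w6.json"))
o=np.array([558,150.9]);a=np.radians(97.03);t=np.array([np.cos(a),np.sin(a)])
for n,p in(("pointer",(155,132.9)),("rider",(227.1,128.9))):print(n,[(plane(m,p,z,True)[:2]-o)@t for z in(31,34)])
m=json.load(open("w2.json"))
for n,p in(("pointer",(338/1.56,240/1.56)),("rider",(443/1.56,238/1.56))):print(n,[(plane(m,p,z,True)[:2]-o)@t for z in(31,34)])
```

```text
pointer [np.float64(34.77745360237512), np.float64(33.791469436266134)]
rider [np.float64(-37.53473141241675), np.float64(-37.76384956548623)]
pointer [np.float64(34.19464674807198), np.float64(33.86796997702835)]
rider [np.float64(-37.098527423238664), np.float64(-36.7399485585357)]
```

The handle is gripped at 18 mm opening, and the rider is about 71 mm from the pointer's home. I'll pull most of the way first.

Scaled: 10 mm is 0.2, 8 mm is 0.16.

Request:
jog_arm --deltas '[{"y": 0.1},{"y": 0.16},{"y": 0.2},{"y": 0.2},{"y": 0.2},{"y": 0.2},{"y": 0.14},{}]'

```text
time_s: 13.2
ee_pos: [576.6, -7.1, 64.5]
ee_rot: [-179.8, 0.0, 7.0]
force: [-1.2, 8.2, 1.2]
gripper_width: 18.2
gripper_force: 45.0
```

Request:
jog_arm --deltas '[{},{}]'

```text
time_s: 13.4
ee_pos: [576.5, -6.7, 64.5]
ee_rot: [-179.8, 0.0, 7.1]
force: [-0.5, 7.9, 1.1]
gripper_width: 17.9
gripper_force: 45.0
```

Run:
```python
from h import *
p=state()["ee_pos"];print(p)
for n in("wrist","top","scene"):cv2.imwrite(f"pics/{n}7.png",grab_frame(n))
import json
m=camera_model("wrist");m["T"]=np.array(m["T"]).tolist();json.dump(m,open("w7.json","w"))
for n,q in(("pin",(563,100,60)),("pointer",(524,129,34)),("rider",(518,110,32))):print(n,proj(m,q,True),proj(camera_model("top"),q),proj(camera_model("scene"),q))
W=cv2.imread("pics/wrist7.png");T=cv2.imread("pics/top7.png");S=cv2.imread("pics/scene7.png")
r=lambda i,w,h:cv2.resize(i,(w,h),interpolation=cv2.INTER_CUBIC)
cv2.imwrite("pics/mix7.png",np.vstack([np.hstack([r(T[160:235,120:220],400,300),r(S[215:290,180:280],400,300)]),r(W[100:250,40:440],800,300)]))
```

```text
[576.51425581  -6.686286    64.45997801]
pin (np.float64(95.29523448987635), np.float64(224.15274062788887)) (np.float64(187.52652710838845), np.float64(188.98586746184455)) (np.float64(214.38060568826234), np.float64(245.72465328061963))
pointer (np.float64(83.14145320225995), np.float64(250.7709930263352)) (np.float64(179.4004933894721), np.float64(203.69820659838427)) (np.float64(220.5208964108698), np.float64(269.2946463424263))
rider (np.float64(103.70956936704226), np.float64(260.08688803814874)) (np.float64(185.8874419714698), np.float64(205.64711176025446)) (np.float64(227.8164698509995), np.float64(264.9883855671538))
```

View pics/mix7.png

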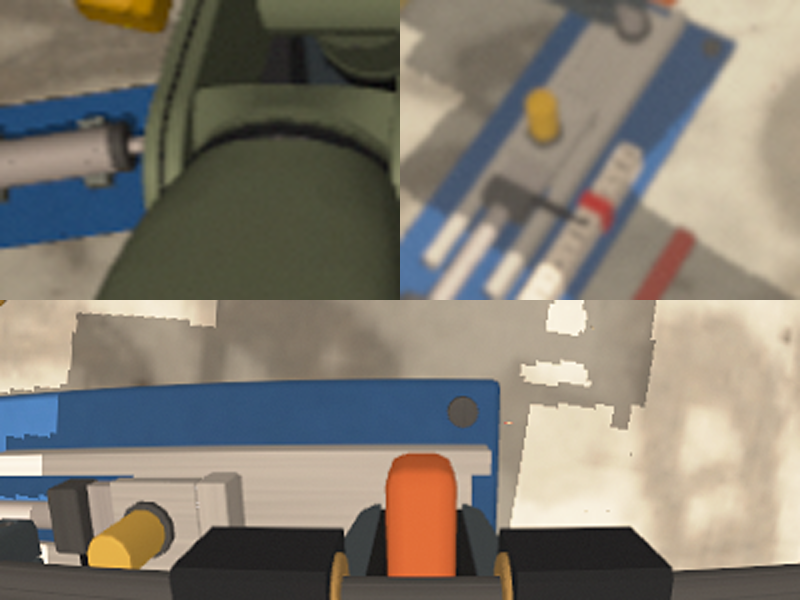

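The slide follows the handle, with the pin standing in the fork (wrist crop (135,540)). In the scene crop the pointer tip is at (582,219), just short of the red rider at (596,210). I'll work out the gap in the tester's frame.

Create gap.py:
```python
from h import *
import sys
S=cv2.imread(sys.argv[1]) if len(sys.argv)>1 else np.mean([grab_frame("scene").astype(float) for _ in range(4)],0).astype(np.uint8)
cv2.imwrite("pics/sc_last.png",S)
m=camera_model("scene");o=np.array([558,150.9]);a=np.radians(97.03);t=np.array([np.cos(a),np.sin(a)]);n=np.array([-t[1],t[0]])
# sample gray/hue along tester x at fixed tester y lines, z=34 (darkest between slide and scale = pointer; reddest on scale = rider)
xs=np.arange(-60,45,1.0)
def prof(y,z):
    uv=np.array([proj(m,(*(o+t*x+n*y),z)) for x in xs],np.float32)
    return cv2.remap(S,uv[None,:,0],uv[None,:,1],cv2.INTER_CUBIC)[0].astype(float)
for y in range(24,52,2):
    p=prof(y,34);g=p.mean(1);r=p[:,2]-p[:,:2].mean(1)
    w=np.clip(r-60,0,None);i=int(g.argmin())
    print(y,"dark",xs[i],round(g[i]),"red",round((w*xs).sum()/w.sum(),1) if w.sum()>100 else None)
```

```bash
echo home; python3 gap.py pics/scene0.png; echo now; python3 gap.py pics/scene7.png
```

```text
home
24 dark 36.0 84 red None
26 dark 36.0 85 red None
28 dark 36.0 85 red None
30 dark 36.0 80 red None
32 dark 36.0 77 red None
34 dark 36.0 73 red None
36 dark 36.0 73 red None
38 dark 35.0 84 red -35.2
40 dark 36.0 109 red -34.9
42 dark -34.0 123 red -34.7
44 dark -35.0 125 red -34.6
46 dark -34.0 123 red -34.6
48 dark -34.0 124 red -34.6
50 dark -34.0 125 red -34.7
now
24 dark -21.0 74 red None
26 dark -20.0 75 red None
28 dark -20.0 74 red None
30 dark -20.0 72 red None
32 dark -20.0 68 red None
34 dark -21.0 68 red None
36 dark -20.0 68 red None
38 dark -20.0 77 red None
40 dark -21.0 94 red -34.6
42 dark -35.0 98 red -34.4
44 dark -35.0 98 red -34.3
46 dark -34.0 98 red -34.5
48 dark -35.0 97 red -34.5
50 dark -34.0 99 red -34.5
```

The rows are not in the units I measure in: shifts go in shares of 50 mm and turns go in shares of 360 degrees. I convert before sending: 5 mm is 0.1, 4 mm is 0.08.

Request:
jog_arm --deltas '[{"y": 0.08},{"y": 0.1},{"y": 0.08},{"y": 0.03},{},{},{},{}]'

```text
time_s: 14.35
ee_pos: [578.2, -20.2, 64.5]
ee_rot: [-179.8, 0.0, 7.1]
force: [-1.2, 10.6, 0.9]
gripper_width: 17.4
gripper_force: 45.0
```

```bash
python3 gap.py | sed -n '2,10p'
```

Run:
```python
from h import *
S=cv2.imread("pics/sc_last.png");cv2.imwrite("pics/sc8.png",cv2.resize(S[215:290,180:280],None,fx=8,fy=8,interpolation=cv2.INTER_CUBIC))
```

```text
26 dark -34.0 80 red None
28 dark -34.0 79 red None
30 dark -34.0 76 red None
32 dark -34.0 73 red None
34 dark -34.0 69 red None
36 dark -34.0 69 red None
38 dark -34.0 71 red None
40 dark -35.0 77 red None
42 dark -34.0 79 red None
```

View pics/sc8.png

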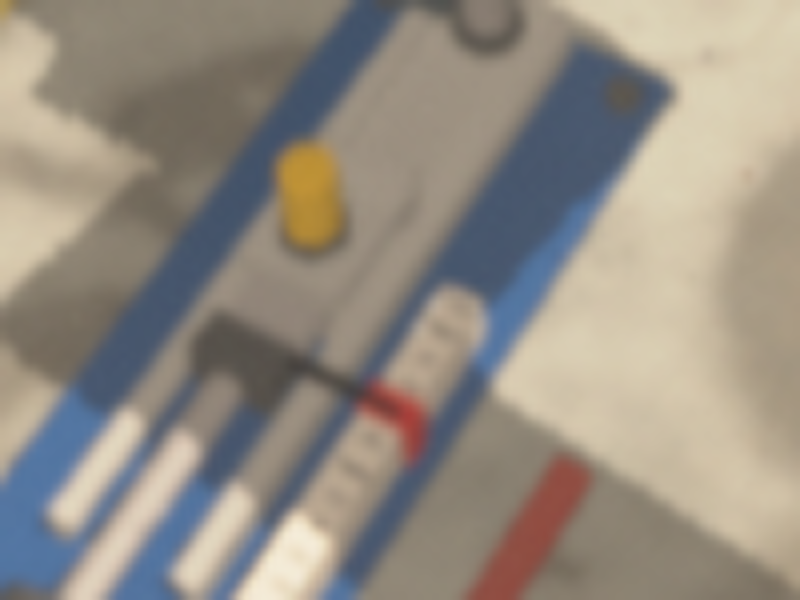

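The pointer tip lies on the red rider (crop (390,405)), with the pin upright and seated. One small nudge to centre it, then I'll hand in.

Scaled: 0.6 mm is 0.012.

Request:
jog_arm --deltas '[{"y": 0.012},{},{},{},{}]'

```text
time_s: 15.05
ee_pos: [578.2, -20.4, 64.5]
ee_rot: [-179.7, 0.0, 7.1]
force: [-1.2, 11.5, 1.2]
gripper_width: 17.7
gripper_force: 45.0
```

```bash
python3 -c "
from workcell import *
print(job_done())"
```

```text
the job is handed in; nothing more can be done
None
```

I handed the job in at 15 s. The pin is seated through the fork and slide, and the gripper is holding the handle (45 N grip) against the spring. In the last image, before a final 0.6 mm nudge, the pointer was within about 1 mm of the rider's middle; `job_done()` returned no verdict.

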